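# Unstack the glazed wares onto their display stands

### The job

Take the two stacks of glazed pottery apart and put each of the five pieces upright in the middle of the display stand of its own colour: blue box, green box, turquoise jar, white jar and orange vase. It is breakable ware, so set each piece down on its stand: do not drop any or tip any over.

Things in the scene. Friction and masses are not known exactly. Their poses are not given: they have to be found in the camera images.
- blue_box: cobalt-blue glazed round lidded box, a plain upright cylinder 66 mm in diameter and 46 mm tall, flat top, lid part of it; 0.15 to 0.31 kg. It stands on the table as the foot of one of the two stacks. Origin: centre of its underside; z up along its axis.
- green_box: leaf-green glazed round lidded box, a plain upright cylinder 66 mm in diameter and 46 mm tall, flat top, lid part of it; 0.15 to 0.31 kg. It stands on the table as the foot of the other stack. Origin: centre of its underside; z up along its axis.
- turquoise_jar: turquoise glazed small round jar, a plain upright cylinder 46 mm in diameter and 38 mm tall, flat top, closed; 0.08 to 0.15 kg. It starts on top of the blue or the green box, with the orange vase standing on it. Origin: centre of its underside; z up along its axis.
- white_jar: white glazed small round jar with dark bands, a plain upright cylinder 46 mm in diameter and 38 mm tall, flat top, closed; 0.08 to 0.15 kg. It starts on top of the blue or the green box (the one without the turquoise jar). Origin: centre of its underside; z up along its axis.
- orange_vase: orange-red glazed slim bud vase with a dark mouth, to be handled as an upright cylinder 28 mm in diameter and 56 mm tall; 0.05 to 0.1 kg. It starts on top of the turquoise jar. Origin: centre of its underside; z up along its axis.
- blue_stand: display stand: a fixed low dark-wood disc, 96 mm in diameter and 15 mm high, its flat top inlaid with a disc of cobalt-blue 88 mm across. Empty at the start. Origin: centre of its underside, on the table, so its top is 15 mm above the origin; z up.
- green_stand: display stand: a fixed low dark-wood disc, 96 mm in diameter and 15 mm high, its flat top inlaid with a disc of leaf-green 88 mm across. Empty at the start. Origin: centre of its underside, on the table, so its top is 15 mm above the origin; z up.
- turquoise_stand: display stand: a fixed low dark-wood disc, 96 mm in diameter and 15 mm high, its flat top inlaid with a disc of turquoise 88 mm across. Empty at the start. Origin: centre of its underside, on the table, so its top is 15 mm above the origin; z up.
- white_stand: display stand: a fixed low dark-wood disc, 96 mm in diameter and 15 mm high, its flat top inlaid with a disc of white 88 mm across. Empty at the start. Origin: centre of its underside, on the table, so its top is 15 mm above the origin; z up.
- orange_stand: display stand: a fixed low dark-wood disc, 96 mm in diameter and 15 mm high, its flat top inlaid with a disc of orange-red 88 mm across. Empty at the start. Origin: centre of its underside, on the table, so its top is 15 mm above the origin; z up.
Mind the look-alikes: they are no part of the job. Several things look just like the green_box: the one meant starts farthest from the robot's base.

How it is judged:
By the outcome, as a careful person would: the job done as asked, in the order asked, and still so for the second after the job is handed in, with the robot touching nothing.
It also fails if it takes over 128 s, if anything falls off the work surface, if the arm or the gripper's body presses on something with over 40 N, if the wrist force passes 120 N, or if a joint passes its speed limit or range.

### The arm

A 6-joint arm with a two-finger parallel gripper is mounted at the origin on the work surface. World frame = base frame: x ahead of the robot, y to its left, z up, the work surface at z = 0. Lengths are in m, angles in rad, forces in N, time in s.
With the tool pointing down it reaches from about 0.325 to 0.9 m from the base axis. Payload 3.5 kg.
Tool frame: the origin (TCP) lies between the finger pads; the fingertips stand 14 mm ahead of it and the grasp point (between the pads) lies 5 mm behind it (robot.tip_extent is the z of the fingertips in the tool frame, in m); z points along the fingers, y is the direction in which the jaws open and shut (so a half turn about z gives the same grasp; the last joint's range is limited). The gripper opens to 85 mm and grips with 20 to 120 N. Pads are 22 mm wide; open, the fingers measure 114 mm over their backs; the gripper's body (76 mm by 85 mm) begins 54 mm behind the grasp point. The pads swing forward as they close: fully open they stand 13 mm farther back than shut.
Start: joints at [1.085, 0.276, -0.026, 1.268, 0, 1.467], TCP at [0.233, 0.58, 0.245] pointing down, gripper open.
Joint ranges: [-3.12, 3.12], [-0.85, 1.88], [-1.08, 1.24], [-1.95, 2.15], [-1.57, 1.53], [-3.14, 3.14]. Speed limits (rad/s): [2.57, 2.57, 3.14, 3.14, 3.14, 3.14].

### API

Orientations are given as a rotation vector (axis times angle).
In Python, from rig import get_obs, vision, robot, nets gives the robot as it stands. The module is installed in compiled form; this text tells all that it offers.
- The arm moves only by the tool move_arm, never from a script. Its argument "commands" is a list of rows, each a list of 3 entries, a list of its own where there are three numbers: the turn, a rotation vector about the world's x, y, z in degrees, then the shift along the world's x, y, z in cm, then the gripper command: -1 is fully open, 1 is shut, values between are in proportion. In form: [[[rx, ry, rz], [tx, ty, tz], fingers], ...]. A call has 1 to 20 rows; each row is the pose to reach, as a shift and turn from the pose commanded when the call began; what a row does not reach only later rows make up. A row lasts 1/10 s, in which the tool goes at most 50 mm and 8.59 degrees, less where a joint would pass 70% of its speed; a pose out of reach is approached as far as the arm can. A call with a gripper value outside its range is refused whole. The fingers move at their own pace and stop on an object; "grip_force" is the grip in N (left out, the last holds). Time passes only in rows, so rows that repeat a pose let the fingers close. It gives the time, the measured TCP pose, the force and the opening at its end, in the units of the state.
- get_obs(): the state, without advancing time (a new reading comes with each control period).
- vision.get_image(name): name is "scene" or "side" or "wrist"; returns the picture (384x512x3 uint8, red, green, blue); there is no depth.
- vision.camera_info(name): a dict with "fx", "fy", "cx", "cy" (pixels), "pose" (4x4, takes a point from camera to world coordinates); the wrist camera has in their place "T_tool_cam" (4x4, takes a point from camera to tool coordinates, whose origin is the TCP and whose axes are the flange's). Camera axes: x right, y up, looking along -z (the intrinsics and any distortion apply to the point x, -y, -z); pixel columns grow to the right and rows downward; lengths in m; the calibration is good to about 2 mm. A picture is of the moment at which its call begins: read the wrist's pose just before it. camera_info takes no time and is no camera call.
- robot.close_job(): hands the job in, once; it reports no verdict.
Trained networks look in the newest picture that a camera, given by its name, has taken for a name from the list of things; names that differ only in an ending like _2 or _b are one class to them, and where a whole thing is asked for, a point or a joint stands for the part that bears it (a point fixed in the world has none). Each returns a list of dicts, best first, with "confidence" (0 to 1); they miss things now and then, are a little off and sometimes report something else, mostly with a low value. They report only what shows in the picture. A call takes as long as a camera call. They do not tell look-alikes from the thing itself.
- nets.outline_of(camera, label): "region" (384x512 bool, what is visible of it) and "uv" ([column, row] in pixels, amid what is visible of it).
The state is a dict: "clock": time; "qpos": joint angles; "qd": joint speeds; "effort": joint torques, N m; "tool_pos": TCP position; "ee_rot": TCP orientation; "contact_force": force on the tool from outside, world axes, zero at the start; "ft_torque": the same for the moment, N m; "gripper_width": finger opening in m.
Only numpy, scipy, OpenCV 4.12 (cv2) and the standard library are available. Lean on these libraries where they do the work, as an engineer would, in place of code of your own. Each camera call takes 0.05 s, during which the arm holds its last target. There are 200 camera calls.

## Working session

There is one attempt and no reset: what is moved stays moved. The work goes in short steps, Python scripts to look and compute and a tool call to move; the robot and the scene stay as the last step left them, time stands still between calls to the robot, and variables do not carry over. Pictures are saved under pics/ and viewed, about 12 in all and at most 16, crops included, and the job is handed in when it is done.

Besides the shell and the picture viewer there is one more tool, called after "Call:" in YAML: its name, and indented under it one key for each argument. move_arm: Moves the arm, as the interface text tells. Its arguments: {"type":"object","properties":{"commands":{"type":"array","items":{"type":"array"}},"grip_force":{"type":"number"}},"required":["commands"]}

```bash
mkdir -p pics; python3 - <<'E'
from rig import get_obs, vision, robot, nets
import cv2,numpy as np
for n in ["scene","side"]:
    im=vision.get_image(n); cv2.imwrite(f"pics/{n}0.png",im[:,:,::-1])
    i=vision.camera_info(n); print(n,{k:(np.round(v,3).tolist()) for k,v in i.items()})
i=vision.camera_info("wrist");print({k:(np.round(v,4).tolist()) for k,v in i.items()})
o=get_obs();print({k:np.round(v,4).tolist() for k,v in o.items()}, robot.tip_extent)
E
```

```text
scene {'fx': 370.258, 'fy': 370.258, 'cx': 255.6, 'cy': 195.491, 'pose': [[0.482, -0.57, 0.666, 1.185], [0.876, 0.321, -0.36, -0.37], [-0.009, 0.757, 0.654, 0.757], [0.0, 0.0, 0.0, 1.0]]}
side {'fx': 428.755, 'fy': 428.755, 'cx': 254.822, 'cy': 202.165, 'pose': [[0.817, 0.396, -0.419, 0.024], [-0.577, 0.541, -0.612, -0.628], [-0.016, 0.742, 0.67, 0.767], [0.0, 0.0, 0.0, 1.0]]}
{'fx': 344.3425, 'fy': 344.3425, 'cx': 257.9833, 'cy': 194.1551, 'T_tool_cam': [[-0.001, 0.9526, 0.3042, 0.0775], [1.0, 0.0009, 0.0005, -0.0008], [0.0002, 0.3042, -0.9526, -0.1289], [0.0, 0.0, 0.0, 1.0]]}
{'clock': 0.1, 'qpos': [1.0846, 0.2771, -0.0277, 1.268, -0.0, 1.4674], 'qd': [0.0021, -0.0025, 0.0047, 0.0005, -0.0016, 0.0005], 'effort': [0.0003, -44.6709, 29.6129, 0.0085, -0.0001, -0.0], 'tool_pos': [0.2332, 0.5791, 0.2442], 'ee_rot': [-0.5976, -3.0836, 0.0031], 'contact_force': [-1.61, 0.474, 0.0465], 'ft_torque': [-0.0224, 0.0386, -0.0022], 'gripper_width': 0.0853} 0.014
```

View pics/scene0.png

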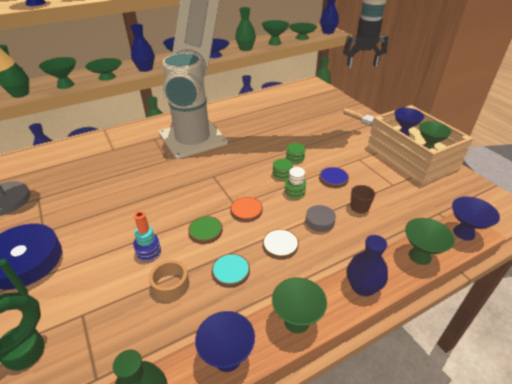

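View pics/side0.png

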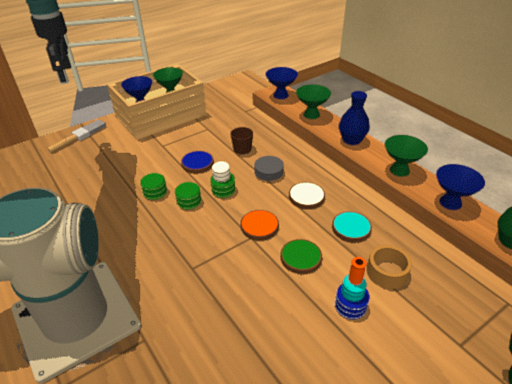

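The scene shows the blue/turquoise/orange stack at about (147,235) and the green/white stack at (296,183). Two green look-alikes stand at (283,170) and (296,153), nearer the base. The stands are blue (334,177), orange (247,208), green (205,229), white (281,243) and turquoise (231,269). A brown ring, a cup and a grey disc are just bystanders.

```bash
cat > h.py <<'E'
import numpy as np, cv2
from scipy.optimize import minimize
from rig import get_obs, vision, robot, nets
from scipy.spatial.transform import Rotation as R
DIM={'blue_box':(33,46),'green_box':(33,46),'turquoise_jar':(23,38),'white_jar':(23,38),'orange_vase':(14,56)}
def cam(n):
    i=vision.camera_info(n)
    if n=='wrist':
        o=get_obs(); T=np.eye(4);T[:3,:3]=R.from_rotvec(o['ee_rot']).as_matrix();T[:3,3]=o['tool_pos']
        P=T@np.array(i['T_tool_cam'])
    else: P=np.array(i['pose'])
    return (i['fx'],i['fy'],i['cx'],i['cy'],P)
def proj(c,X):
    p=(np.atleast_2d(X)-c[4][:3,3])@c[4][:3,:3]
    return np.c_[c[2]-c[0]*p[:,0]/p[:,2], c[3]+c[1]*p[:,1]/p[:,2]]
def back(c,uv,z):
    uv=np.atleast_2d(uv).astype(float)
    d=np.c_[(uv[:,0]-c[2])/c[0],-(uv[:,1]-c[3])/c[1],-np.ones(len(uv))]@c[4][:3,:3].T
    o=c[4][:3,3]; return o+d*((z-o[2])/d[:,2])[:,None]
A=np.linspace(0,2*np.pi,48)
def cylmask(c,x,y,z0,z1,r,S=4):
    X=np.concatenate([np.c_[x+r*np.cos(A),y+r*np.sin(A),np.full(48,z)] for z in (z0,z1)])
    m=np.zeros((384*S,512*S),np.uint8)
    h=cv2.convexHull(((proj(c,X)+.5)*S).astype(np.float32)).astype(np.int32)
    cv2.fillConvexPoly(m,h,1); return cv2.resize(m.astype(np.float32),(512,384),interpolation=cv2.INTER_AREA)
def fit(c,reg,p0,z0,z1,r,occ=[]):
    ok=np.ones((384,512),bool)
    for o in occ: ok&=~cv2.dilate(cylmask(c,*o),np.ones((3,3))).astype(bool)
    reg=reg.astype(np.float32)
    f=lambda p:(np.abs(cylmask(c,p[0],p[1],z0,z1,r)-reg)*ok).sum()/reg.sum()
    s=minimize(f,p0,method='Nelder-Mead',options=dict(initial_simplex=np.array([p0,p0+[.012,.003],p0+[-.003,.012]]),xatol=2e-4,fatol=1e-4,maxiter=80))
    return s.x,s.fun
E
cat > m.py <<'E'
from h import *
N=['blue_stand','green_stand','turquoise_stand','white_stand','orange_stand','orange_vase','turquoise_jar','white_jar','blue_box','green_box']
for n in ['scene','side']:
    vision.get_image(n); c=cam(n); found={}
    for l in N:
        for d in nets.outline_of(n,l):
            if d['confidence']<.3: continue
            reg=d['region'];uv=d['uv']
            if 'stand' in l: z0,z1,r,occ=.0,.015,.048,[]
            else:
                r,h=np.array(DIM[l])/1e3; z0={'orange_vase':.084,'turquoise_jar':.046,'white_jar':.046}.get(l,0);z1=z0+h
                occ=[found[k] for k in {'turquoise_jar':['orange_vase'],'blue_box':['orange_vase','turquoise_jar'],'green_box':['white_jar']}.get(l,[]) if k in found]
            p0=back(c,uv,(z0+z1)/2)[0,:2]
            p,e=fit(c,reg,p0,z0,z1,r,occ)
            if l not in found: found[l]=(p[0],p[1],z0,z1,r)
            print(n,l,round(d['confidence'],2),np.round(uv),reg.sum(),'p0',np.round(p0,3),'fit',np.round(p,4),'err',round(e,3))
    ob={'scene':[(320,218),(361,200),(168,280)],'side':[(269,167),(242,140),(389,268)]}[n]
    print(np.round(back(c,ob,.02),3).tolist())
E
python3 m.py
```

```text
scene blue_stand 0.57 [334. 176.] 509 p0 [0.462 0.316] fit [0.4646 0.3088] err 0.065
scene green_stand 0.72 [205. 231.] 731 p0 [ 0.484 -0.154] fit [ 0.4765 -0.1521] err 0.097
scene turquoise_stand 0.66 [232. 271.] 1069 p0 [ 0.647 -0.149] fit [ 0.6397 -0.1503] err 0.033
scene turquoise_stand 0.58 [294. 189.] 294 p0 [0.454 0.164] fit [0.4444 0.1659] err 0.96
scene white_stand 0.88 [281. 243.] 844 p0 [0.626 0.008] fit [0.6298 0.0058] err 0.076
scene orange_stand 0.79 [248. 212.] 626 p0 [ 0.476 -0.011] fit [ 0.4608 -0.0097] err 0.093
scene orange_vase 0.57 [141. 223.] 257 p0 [ 0.481 -0.312] fit [ 0.4755 -0.3096] err 0.132
scene turquoise_jar 0.69 [145. 238.] 237 p0 [ 0.486 -0.313] fit [ 0.4714 -0.311 ] err 0.109
scene white_jar 0.49 [295. 174.] 243 p0 [0.452 0.165] fit [0.4602 0.1603] err 0.144
scene blue_box 0.75 [333. 176.] 524 p0 [0.474 0.298] fit [0.4799 0.2946] err 0.277
scene blue_box 0.6 [151. 251.] 459 p0 [ 0.497 -0.308] fit [ 0.473  -0.3139] err 0.062
scene green_box 0.69 [281. 169.] 336 p0 [0.361 0.17 ] fit [0.365  0.1766] err 0.106
scene green_box 0.68 [294. 153.] 333 p0 [0.30
[... 327 characters left out ...]
.141] fit [ 0.6401 -0.1472] err 0.041
side white_stand 0.92 [306. 194.] 796 p0 [0.629 0.012] fit [0.6255 0.0075] err 0.049
side orange_stand 0.8 [257. 225.] 990 p0 [ 0.454 -0.007] fit [ 0.4591 -0.0079] err 0.037
side orange_vase 0.8 [355. 270.] 389 p0 [ 0.477 -0.304] fit [ 0.4761 -0.3073] err 0.106
side white_jar 0.89 [222. 170.] 341 p0 [0.466 0.169] fit [0.4613 0.17  ] err 0.061
side blue_box 0.93 [349. 306.] 628 p0 [ 0.462 -0.319] fit [ 0.4778 -0.3091] err 0.639
side green_box 0.8 [186. 195.] 577 p0 [0.358 0.183] fit [0.3628 0.1816] err 0.143
side green_box 0.72 [224. 189.] 371 p0 [0.453 0.144] fit [0.4622 0.1681] err 0.099
[[0.61, 0.153, 0.02], [0.624, 0.313, 0.02], [0.605, -0.298, 0.02]]
```

Call:
move_arm:
  commands:
    - [[0,0,-22.2],[24.2,-88.9,0],-1]
    - [[0,0,-22.2],[24.2,-88.9,0],-1]
    - [[0,0,-22.2],[24.2,-88.9,0],-1]
    - [[0,0,-22.2],[24.2,-88.9,0],-1]
    - [[0,0,-22.2],[24.2,-88.9,0],-1]
    - [[0,0,-22.2],[24.2,-88.9,0],-1]
    - [[0,0,-22.2],[24.2,-88.9,0],-1]
    - [[0,0,-22.2],[24.2,-88.9,0],-1]
    - [[0,0,-22.2],[24.2,-88.9,0],-1]
    - [[0,0,-22.2],[24.2,-88.9,0],-1]
    - [[0,0,-22.2],[24.2,-88.9,0],-1]
    - [[0,0,-22.2],[24.2,-88.9,0],-1]
    - [[0,0,-22.2],[24.2,-88.9,0],-1]
    - [[0,0,-22.2],[24.2,-88.9,0],-1]
    - [[0,0,-22.2],[24.2,-88.9,0],-1]
    - [[0,0,-22.2],[24.2,-88.9,0],-1]
    - [[0,0,-22.2],[24.2,-88.9,0],-1]
    - [[0,0,-22.2],[24.2,-88.9,0],-1]
    - [[0,0,-22.2],[24.2,-88.9,0],-1]
    - [[0,0,-22.2],[24.2,-88.9,0],-1]

```text
clock: 3.2
tool_pos: [0.4762, -0.3126, 0.2451]
ee_rot: [1.185, 2.908, -0.001]
contact_force: [-0.1, 0.8, 0.1]
gripper_width: 0.0856
```

Call:
move_arm:
  commands:
    - [[0,0,44.4],[0,0,0],-1]
    - [[0,0,44.4],[0,0,0],-1]
    - [[0,0,44.4],[0,0,0],-1]
    - [[0,0,44.4],[0,0,0],-1]
    - [[0,0,44.4],[0,0,0],-1]
    - [[0,0,44.4],[0,0,0],-1]
    - [[0,0,44.4],[0,0,0],-1]
    - [[0,0,44.4],[0,0,0],-1]
    - [[0,0,44.4],[0,0,0],-1]

```text
clock: 4.1
tool_pos: [0.4754, -0.309, 0.2454]
ee_rot: [0.006, -3.142, -0.0]
contact_force: [0.8, 0.6, 0.2]
gripper_width: 0.0854
```

```bash
cat > w.py <<'E'
import sys
from h import *
# args: label z0 occ...
o=get_obs(); c=cam('wrist'); im=vision.get_image('wrist'); cv2.imwrite(f"pics/{sys.argv[1]}.png",im[:,:,::-1])
print(np.round(o['tool_pos'],4),np.round(o['ee_rot'],3),o['clock'],np.round(o['contact_force'],1))
occ=[]
for a in sys.argv[2:]:
    l,z0=a.split(':');z0=float(z0)
    r,h=(.048,.015) if 'stand' in l else np.array(DIM[l])/1e3
    for d in nets.outline_of('wrist',l)[:2]:
        p,e=fit(c,d['region'],back(c,d['uv'],z0+h/2)[0,:2],z0,z0+h,r,occ)
        print(l,round(d['confidence'],2),np.round(d['uv']),d['region'].sum(),np.round(p,4),'err',round(e,3))
        if e<.3: occ=occ+[(p[0],p[1],z0,z0+h,r)]
E
python3 w.py w1 orange_vase:.084 turquoise_jar:.046 blue_box:0
```

```text
[ 0.4754 -0.309   0.2454] [ 0.006 -3.142 -0.   ] 4.1 [0.8 0.6 0.2]
orange_vase 0.82 [258. 193.] 1529 [ 0.4779 -0.3099] err 0.116
turquoise_jar 0.94 [251. 170.] 1252 [ 0.4776 -0.3119] err 0.061
blue_box 0.88 [254. 147.] 1475 [ 0.4777 -0.313 ] err 0.052
blue_box 0.69 [501. 153.] 1250 [ 0.465  -0.0267] err 0.162
```

View pics/w1.png

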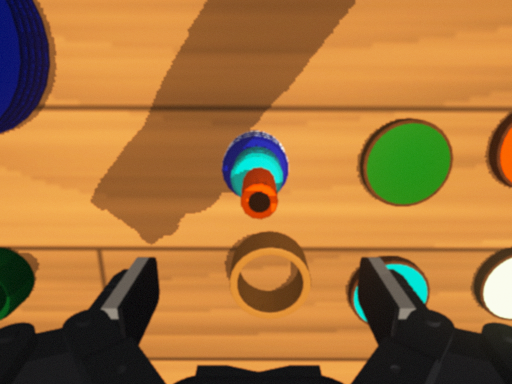

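Call:
move_arm:
  commands:
    - [[0,0,0],[0.2,-0.1,-4.5],-1]
    - [[0,0,0],[0.2,-0.1,-9],-1]
    - [[0,0,0],[0.2,-0.1,-11.5],-1]
    - [[0,0,0],[0.2,-0.1,-13.0],-1]
    - [[0,0,0],[0.2,-0.1,-13.3],-1]
    - [[0,0,0],[0.2,-0.1,-13.3],-0.3]
    - [[0,0,0],[0.2,-0.1,-13.3],0.1]
    - [[0,0,0],[0.2,-0.1,-13.3],1]
    - [[0,0,0],[0.2,-0.1,-13.3],1]
    - [[0,0,0],[0.2,-0.1,-13.3],1]
    - [[0,0,0],[0.2,-0.1,-13.3],1]
    - [[0,0,0],[0.2,-0.1,-13.3],1]
    - [[0,0,0],[0.2,-0.1,-13.3],1]
    - [[0,0,0],[0.2,-0.1,-13.3],1]
  grip_force: 30

```text
clock: 5.7
tool_pos: [0.478, -0.3106, 0.1132]
ee_rot: [-0.007, 3.14, -0.001]
contact_force: [-0.5, 0.1, 5.2]
gripper_width: 0.0275
```

Call:
move_arm:
  commands:
    - [[0,0,0],[0,0,0.5],1]
    - [[0,0,0],[0,0,1.5],1]
    - [[0,0,0],[0,0,3],1]
    - [[0,0,0],[0,0,5],1]
    - [[0,0,0],[-0.3,2,5],1]
    - [[0,0,0],[-0.5,5,5],1]
    - [[0,0,0],[-0.7,9,5],1]
    - [[0,0,0],[-0.9,13,5],1]
    - [[0,0,0],[-1.2,17,5],1]
    - [[0,0,0],[-1.5,21,5],1]
    - [[0,0,0],[-1.8,25,5],1]
    - [[0,0,0],[-1.8,28,5],1]
    - [[0,0,0],[-1.8,29.7,5],1]
    - [[0,0,0],[-1.8,30.2,5],1]
    - [[0,0,0],[-1.8,30.2,5],1]

```text
clock: 7.2
tool_pos: [0.4585, -0.0074, 0.1618]
ee_rot: [0.01, -3.14, 0.0]
contact_force: [-0.4, -0.4, -0.5]
gripper_width: 0.0272
```

```bash
python3 w.py w2 orange_stand:0 orange_vase:.134 white_stand:0 turquoise_stand:0 green_stand:0
```

```text
[ 0.4585 -0.0074  0.1618] [ 0.01 -3.14  0.  ] 7.2 [-0.4 -0.4 -0.5]
orange_stand 0.92 [252. 179.] 9598 [ 0.4608 -0.0115] err 0.063
orange_vase 0.85 [260. 292.] 7357 [ 0.4558 -0.0086] err 0.066
orange_vase 0.27 [453. 182.] 4457 [0.4211 0.0809] err 0.961
white_stand 0.68 [262. 352.] 2137 [ 0.6609 -0.0029] err 0.842
turquoise_stand 0.81 [106. 360.] 299 [ 0.7427 -0.2344] err 1.0
green_stand 0.62 [ 91. 200.] 9930 [ 0.4788 -0.1508] err 0.031
```

View pics/w2.png

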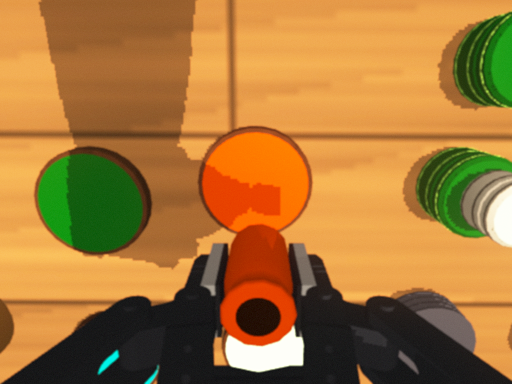

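The vase is held upright above the orange stand. The stand fits at (0.4605, -0.010), centred at pixel (252,179). I'll lower it gently.

Call:
move_arm:
  commands:
    - [[0,0,0],[0.2,-0.2,-2],1]
    - [[0,0,0],[0.2,-0.2,-5],1]
    - [[0,0,0],[0.2,-0.2,-8],1]
    - [[0,0,0],[0.2,-0.2,-10],1]
    - [[0,0,0],[0.2,-0.2,-11],1]
    - [[0,0,0],[0.2,-0.2,-11.3],1]
    - [[0,0,0],[0.2,-0.2,-11.5],1]
    - [[0,0,0],[0.2,-0.2,-11.6],1]
    - [[0,0,0],[0.2,-0.2,-11.6],1]
    - [[0,0,0],[0.2,-0.2,-11.6],1]

```text
clock: 8.5
tool_pos: [0.4622, -0.0103, 0.0471]
ee_rot: [-0.007, 3.14, -0.0]
contact_force: [0.3, -0.8, -0.7]
gripper_width: 0.0276
```

Call:
move_arm:
  commands:
    - [[0,0,0],[0,0,-0.1],1]
    - [[0,0,0],[0,0,-0.1],1]
    - [[0,0,0],[0,0,-0.2],1]
    - [[0,0,0],[0,0,-0.2],1]

```text
clock: 8.9
tool_pos: [0.4615, -0.0102, 0.0443]
ee_rot: [-0.007, 3.141, 0.0]
contact_force: [0.3, 0.8, -0.4]
gripper_width: 0.027
```

Call:
move_arm:
  commands:
    - [[0,0,0],[0,0,-0.05],1]
    - [[0,0,0],[0,0,-0.1],1]
    - [[0,0,0],[0,0,-0.1],1]

```text
clock: 9.2
tool_pos: [0.4616, -0.0102, 0.0442]
ee_rot: [-0.007, 3.142, -0.0]
contact_force: [-2.1, 0.3, 7.2]
gripper_width: 0.0275
```

Call:
move_arm:
  commands:
    - [[0,0,0],[0,0,0],0.2]
    - [[0,0,0],[0,0,0],-0.2]
    - [[0,0,0],[0,0,0],-0.6]
    - [[0,0,0],[0,0,0],-1]
    - [[0,0,0],[0,0,0],-1]
    - [[0,0,0],[0,0,2],-1]
    - [[0,0,0],[0,0,5],-1]
    - [[0,0,0],[0,0,9],-1]
    - [[0,0,0],[0.2,-2,13],-1]
    - [[0,0,0],[0.4,-6,16],-1]
    - [[0,0,0],[0.6,-10,16],-1]
    - [[0,0,0],[1,-15,16],-1]
    - [[0,0,0],[1.6,-20,16],-1]
    - [[0,0,0],[1.6,-25,16],-1]
    - [[0,0,0],[1.6,-29,16],-1]
    - [[0,0,0],[1.6,-30.1,16],-1]
    - [[0,0,0],[1.6,-30.1,16],-1]
    - [[0,0,0],[1.6,-30.1,16],-1]

```text
clock: 11.0
tool_pos: [0.477, -0.3101, 0.2029]
ee_rot: [0.008, -3.141, -0.003]
contact_force: [0.3, 0.8, 0.3]
gripper_width: 0.0858
```

```bash
python3 w.py w3 turquoise_jar:.046 blue_box:0 turquoise_stand:0
```

```text
[ 0.477  -0.3101  0.2029] [ 8.000e-03 -3.141e+00 -3.000e-03] 11.0 [0.3 0.8 0.3]
turquoise_jar 0.65 [254. 190.] 3094 [ 0.4757 -0.3119] err 0.059
blue_box 0.92 [253. 153.] 1680 [ 0.4783 -0.3137] err 0.076
turquoise_stand 0.91 [424. 297.] 1186 [ 0.6426 -0.1497] err 3.957
```

```bash
python3 - <<'E'
from h import *
im=vision.get_image('side');c=cam('side');cv2.imwrite('pics/s1.png',im[:,:,::-1])
for d in nets.outline_of('side','orange_vase')[:2]: print(d['confidence'],d['uv'],fit(c,d['region'],back(c,d['uv'],.043)[0,:2],.015,.071,.014))
E
```

```text
0.76 [260.1, 214.1] (array([ 0.46113208, -0.00676347]), np.float64(0.10030864179134369))
0.3 [346.7, 303.9] (array([ 0.44425332, -0.31286115]), np.float64(0.7890747785568237))
```

View pics/s1.png

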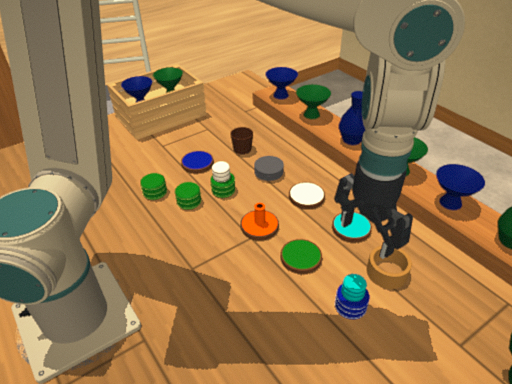

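The vase stands upright in the middle of the orange stand at pixel (260,214). Turquoise jar next.

Call:
move_arm:
  commands:
    - [[0,0,0],[0,-0.1,-4.5],-1]
    - [[0,0,0],[0,-0.1,-9],-1]
    - [[0,0,0],[0,-0.1,-11.5],-1]
    - [[0,0,0],[0,-0.1,-13.2],-1]
    - [[0,0,0],[0,-0.1,-13.7],-1]
    - [[0,0,0],[0,-0.1,-13.7],-0.6]
    - [[0,0,0],[0,-0.1,-13.7],-0.3]
    - [[0,0,0],[0,-0.1,-13.7],0]
    - [[0,0,0],[0,-0.1,-13.7],0.3]
    - [[0,0,0],[0,-0.1,-13.7],1]
    - [[0,0,0],[0,-0.1,-13.7],1]
    - [[0,0,0],[0,-0.1,-13.7],1]
    - [[0,0,0],[0,-0.1,-13.7],1]
  grip_force: 35

```text
clock: 12.6
tool_pos: [0.4787, -0.3131, 0.0681]
ee_rot: [-0.007, 3.139, -0.003]
contact_force: [-0.4, 0.9, 5.7]
gripper_width: 0.0455
```

Call:
move_arm:
  commands:
    - [[0,0,0],[0,0,0.5],1]
    - [[0,0,0],[0,0,1.5],1]
    - [[0,0,0],[0,0,3.5],1]
    - [[0,0,0],[0,0,6],1]
    - [[0,0,0],[1,1.5,7],1]
    - [[0,0,0],[3,4,7],1]
    - [[0,0,0],[6,7,7],1]
    - [[0,0,0],[9,10,7],1]
    - [[0,0,0],[12,13,7],1]
    - [[0,0,0],[14.7,15.3,7],1]
    - [[0,0,0],[15.8,16,7],1]
    - [[0,0,0],[16.2,16.3,7],1]
    - [[0,0,0],[16.2,16.3,7],1]

```text
clock: 13.9
tool_pos: [0.6391, -0.1494, 0.1363]
ee_rot: [0.008, -3.141, 0.0]
contact_force: [0.2, 0.5, -0.3]
gripper_width: 0.0448
```

```bash
python3 w.py w4 turquoise_jar:.118 turquoise_stand:0 white_stand:0
```

```text
[ 0.6391 -0.1494  0.1363] [ 0.008 -3.141  0.   ] 13.9 [ 0.2  0.5 -0.3]
turquoise_jar 0.69 [256. 278.] 12248 [ 0.6359 -0.1505] err 0.146
turquoise_stand 0.72 [258. 178.] 9182 [ 0.6413 -0.1503] err 0.016
white_stand 0.68 [455. 174.] 12172 [0.6279 0.0051] err 0.013
```

View pics/w4.png

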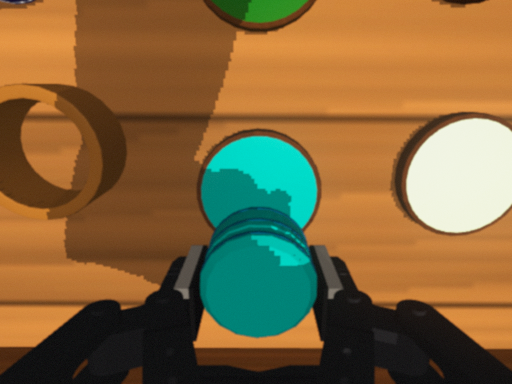

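The turquoise jar is held upright at pixel (256,278), just in front of its stand at (258,180). Lowering now.

Call:
move_arm:
  commands:
    - [[0,0,0],[0.3,0,-2],1]
    - [[0,0,0],[0.3,0,-5],1]
    - [[0,0,0],[0.3,0,-7.5],1]
    - [[0,0,0],[0.3,0,-9],1]
    - [[0,0,0],[0.3,0,-9.5],1]
    - [[0,0,0],[0.3,0,-9.7],1]
    - [[0,0,0],[0.3,0,-9.8],1]
    - [[0,0,0],[0.3,0,-9.85],1]
    - [[0,0,0],[0.3,0,-9.85],1]

```text
clock: 15.0
tool_pos: [0.6433, -0.1495, 0.039]
ee_rot: [-0.007, 3.14, -0.001]
contact_force: [-0.7, -0.3, -1.3]
gripper_width: 0.0451
```

Call:
move_arm:
  commands:
    - [[0,0,0],[0,0,-0.1],1]
    - [[0,0,0],[0,0,-0.15],1]
    - [[0,0,0],[0,0,-0.15],1]

```text
clock: 15.3
tool_pos: [0.6429, -0.1493, 0.0372]
ee_rot: [-0.007, 3.141, -0.001]
contact_force: [-1.5, 0.5, 3.3]
gripper_width: 0.0451
```

Call:
move_arm:
  commands:
    - [[0,0,0],[0,0,0],0.0]
    - [[0,0,0],[0,0,0],-0.3]
    - [[0,0,0],[0,0,0],-0.6]
    - [[0,0,0],[0,0,0],-1]
    - [[0,0,0],[0,0,0.5],-1]
    - [[0,0,0],[0,0,2.5],-1]
    - [[0,0,0],[0,0,6],-1]
    - [[0,0,0],[0,0,10],-1]
    - [[0,0,0],[-2,-2,14],-1]
    - [[0,0,0],[-5,-5,14],-1]
    - [[0,0,0],[-8,-8,14],-1]
    - [[0,0,0],[-11,-11,14],-1]
    - [[0,0,0],[-14,-14,14],-1]
    - [[0,0,0],[-16.5,-16.3,14],-1]
    - [[0,0,0],[-16.5,-16.3,14],-1]
    - [[0,0,0],[-16.5,-16.3,14],-1]

```text
clock: 16.9
tool_pos: [0.4771, -0.3127, 0.1767]
ee_rot: [-0.005, 3.141, 0.0]
contact_force: [-0.2, 1.0, -0.4]
gripper_width: 0.0851
```

```bash
python3 w.py w5 blue_box:0; python3 - <<'E'
from h import *
im=vision.get_image('side');c=cam('side');cv2.imwrite('pics/s2.png',im[:,:,::-1])
for d in nets.outline_of('side','turquoise_jar')[:2]: print(d['confidence'],d['uv'],fit(c,d['region'],back(c,d['uv'],.034)[0,:2],.015,.053,.023))
E
```

```text
[ 0.4771 -0.3127  0.1767] [-0.005  3.141  0.   ] 16.9 [-0.2  1.  -0.4]
blue_box 0.92 [263. 183.] 5479 [ 0.4769 -0.3132] err 0.067
0.65 [353.7, 222.0] (array([ 0.64250466, -0.1477356 ]), np.float64(5.834677219390869))
0.36 [255.2, 229.1] (array([ 0.42531047, -0.02034617]), np.float64(0.6109277009963989))
```

View pics/s2.png

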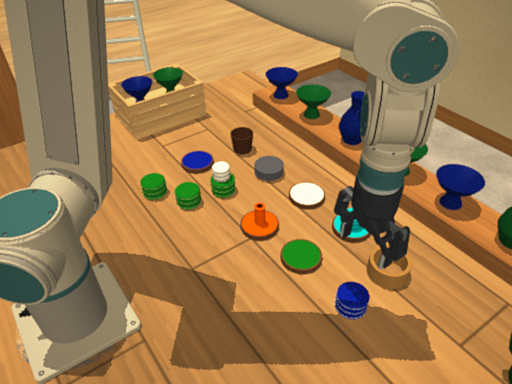

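Call:
move_arm:
  commands:
    - [[0,0,0],[0,-0.1,-4.5],-1]
    - [[0,0,0],[0,-0.1,-9],-1]
    - [[0,0,0],[0,-0.1,-12.5],-1]
    - [[0,0,0],[0,-0.1,-14.5],-1]
    - [[0,0,0],[0,-0.1,-15.5],-1]
    - [[0,0,0],[0,-0.1,-15.7],-1]
    - [[0,0,0],[0,-0.1,-15.7],-0.8]
    - [[0,0,0],[0,-0.1,-15.7],-0.6]
    - [[0,0,0],[0,-0.1,-15.7],-0.4]
    - [[0,0,0],[0,-0.1,-15.7],1]
    - [[0,0,0],[0,-0.1,-15.7],1]
    - [[0,0,0],[0,-0.1,-15.7],1]
    - [[0,0,0],[0,-0.1,-15.7],1]
  grip_force: 50

```text
clock: 18.4
tool_pos: [0.4789, -0.3137, 0.0213]
ee_rot: [-0.008, 3.138, -0.001]
contact_force: [0.2, 2.7, 5.7]
gripper_width: 0.0654
```

The turquoise jar is hidden behind the gripper, so I'll check it later. The blue box is gripped. I'll carry it high over the vase and the white stack.

Call:
move_arm:
  commands:
    - [[0,0,0],[0,0,0.5],1]
    - [[0,0,0],[0,0,2],1]
    - [[0,0,0],[0,0,4.5],1]
    - [[0,0,0],[0,0,8],1]
    - [[0,0,0],[0,0,11.5],1]
    - [[0,0,0],[0,1,13],1]
    - [[0,0,0],[0,4,13],1]
    - [[0,0,0],[-0.2,8,13],1]
    - [[0,0,0],[-0.4,12,13],1]
    - [[0,0,0],[-0.6,16,13],1]
    - [[0,0,0],[-0.8,20,13],1]
    - [[0,0,0],[-1,24,13],1]
    - [[0,0,0],[-1.2,28,13],1]
    - [[0,0,0],[-1.4,32,13],1]
    - [[0,0,0],[-1.6,36,13],1]
    - [[0,0,0],[-1.6,40,13],1]
    - [[0,0,0],[-1.6,44,13],1]
    - [[0,0,0],[-1.6,47,13],1]
    - [[0,0,0],[-1.6,49,13],1]
    - [[0,0,0],[-1.6,50,13],1]

```text
clock: 20.4
tool_pos: [0.46, 0.1883, 0.1484]
ee_rot: [0.011, -3.14, 0.001]
contact_force: [0.3, -0.5, -3.5]
gripper_width: 0.065
```

Call:
move_arm:
  commands:
    - [[0,0,0],[0,1,0],1]
    - [[0,0,0],[0,3.5,0],1]
    - [[0,0,0],[0,7,0],1]
    - [[0,0,0],[0,10,0],1]
    - [[0,0,0],[0,11.8,0],1]
    - [[0,0,0],[0,12.4,0],1]
    - [[0,0,0],[0,12.4,0],1]

```text
clock: 21.1
tool_pos: [0.4613, 0.3105, 0.149]
ee_rot: [0.008, -3.141, 0.002]
contact_force: [0.5, -0.7, -2.9]
gripper_width: 0.065
```

```bash
python3 w.py w6 blue_box:.13 blue_stand:0 white_jar:.046 ; python3 - <<'E'
from h import *
im=vision.get_image('scene');c=cam('scene');cv2.imwrite('pics/s3.png',im[:,:,::-1])
for d in nets.outline_of('scene','turquoise_jar')[:2]: print(d['confidence'],d['uv'],fit(c,d['region'],back(c,d['uv'],.034)[0,:2],.015,.053,.023))
E
```

```text
[0.4613 0.3105 0.149 ] [ 8.000e-03 -3.141e+00  2.000e-03] 21.1 [ 0.5 -0.7 -2.9]
blue_stand 0.67 [260. 167.] 6305 [0.4651 0.3104] err 0.754
white_jar 0.71 [ 35. 203.] 5244 [0.462  0.1602] err 0.049
0.93 [227.8, 265.7] (array([ 0.6390457 , -0.14959082]), np.float64(0.20266272127628326))
0.53 [333.8, 175.8] (array([0.49389798, 0.28343871]), np.float64(0.5052083134651184))
```

View pics/w6.png

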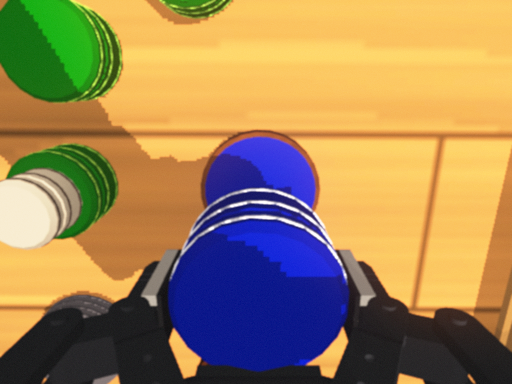

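View pics/s3.png

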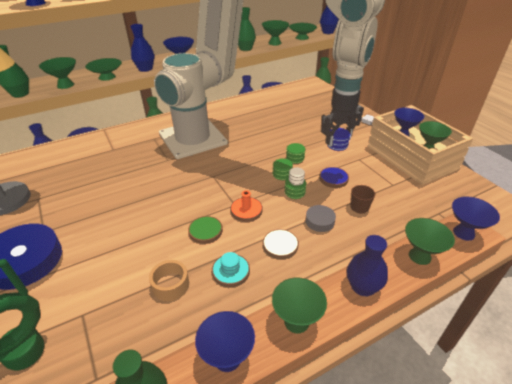

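The turquoise jar and the vase both stand upright in the middle of their stands. The blue box is held level. I'll refit the part-hidden blue stand by its rim.

```bash
python3 - <<'E'
from h import *
c=cam('wrist'); im=cv2.imread('pics/w6.png')
print(np.round(back(c,[(260.5,130.5),(202.5,185),(318.5,185)],.015),4).tolist())
d=nets.outline_of('wrist','blue_stand')[0] if vision.get_image('wrist') is not None else 0
occ=[(.4603,.3105,.1277,.1737,.034)]
reg=d['region'].copy(); ok=cylmask(c,*occ[0])<.01
rows=np.arange(384)[:,None]; reg&=rows<260
p,e=fit(c,reg&ok,np.array([.463,.311]),0,.015,.048,[(.4603,.3105,.02,.1737,.034)] and occ); print(p,e)
E
```

```text
[[0.417, 0.3105, 0.015], [0.4601, 0.2645, 0.015], [0.4599, 0.3568, 0.015]]
[0.46549303 0.31039666] 0.01646430417895317
```

Call:
move_arm:
  commands:
    - [[0,0,0],[0.4,0,-2],1]
    - [[0,0,0],[0.4,0,-5],1]
    - [[0,0,0],[0.4,0,-8],1]
    - [[0,0,0],[0.4,0,-10],1]
    - [[0,0,0],[0.4,0,-10.7],1]
    - [[0,0,0],[0.4,0,-11],1]
    - [[0,0,0],[0.4,0,-11.2],1]
    - [[0,0,0],[0.4,0,-11.2],1]

```text
clock: 22.3
tool_pos: [0.4665, 0.3112, 0.0384]
ee_rot: [-0.007, 3.14, 0.002]
contact_force: [2.0, 0.3, -2.5]
gripper_width: 0.0651
```

Call:
move_arm:
  commands:
    - [[0,0,0],[0,0,-0.05],1]
    - [[0,0,0],[0,0,-0.1],1]
    - [[0,0,0],[0,0,-0.1],1]

```text
clock: 22.6
tool_pos: [0.4658, 0.3109, 0.0368]
ee_rot: [-0.007, 3.141, 0.001]
contact_force: [-0.1, 0.3, -3.1]
gripper_width: 0.0652
```

Call:
move_arm:
  commands:
    - [[0,0,0],[-0.1,0,-0.05],1]
    - [[0,0,0],[-0.1,0,-0.1],1]
    - [[0,0,0],[-0.1,0,-0.1],1]

```text
clock: 22.9
tool_pos: [0.4651, 0.311, 0.0363]
ee_rot: [-0.007, 3.14, 0.0]
contact_force: [-0.4, -0.8, 5.6]
gripper_width: 0.0648
```

Call:
move_arm:
  commands:
    - [[0,0,0],[0,0,0],0.4]
    - [[0,0,0],[0,0,0],-0.8]
    - [[0,0,0],[0,0,0],-1]
    - [[0,0,0],[0,0,0],-1]
    - [[0,0,0],[0,0,0.5],-1]
    - [[0,0,0],[0,0,2],-1]
    - [[0,0,0],[0,0,5],-1]
    - [[0,0,0],[0,0,9],-1]
    - [[0,0,0],[0,0,13],-1]
    - [[0,0,0],[0,-2,16.5],-1]
    - [[0,0,0],[-0.2,-6,16.5],-1]
    - [[0,0,0],[-0.3,-11,16.5],-1]
    - [[0,0,0],[-0.3,-14.5,16.5],-1]
    - [[0,0,0],[-0.3,-14.5,16.5],-1]
    - [[0,0,0],[-0.3,-14.5,16.5],-1]

```text
clock: 24.4
tool_pos: [0.4616, 0.1653, 0.2006]
ee_rot: [-0.004, 3.141, 0.001]
contact_force: [-0.4, -0.1, 0.8]
gripper_width: 0.0852
```

```bash
python3 w.py w7 white_jar:.046 green_box:0 blue_box:.015
```

```text
[0.4616 0.1653 0.2006] [-4.000e-03  3.141e+00  1.000e-03] 24.4 [-0.4 -0.1  0.8]
white_jar 0.61 [256. 182.] 3169 [0.4599 0.1632] err 0.056
white_jar 0.41 [387. 154.] 3039 [0.4316 0.2745] err 1.356
green_box 0.87 [274.  56.] 6193 [0.363  0.1748] err 0.022
green_box 0.84 [380.  10.] 1893 [0.3053 0.2659] err 0.035
blue_box 0.88 [429. 180.] 6309 [0.4634 0.3086] err 0.048
```

View pics/w7.png

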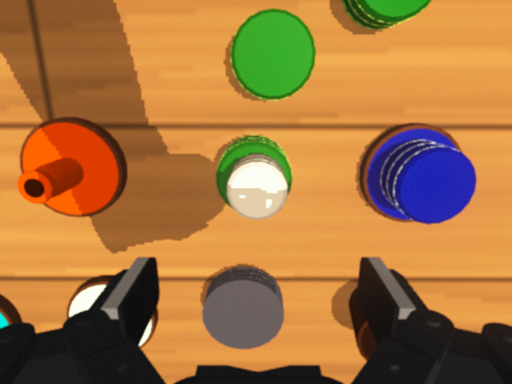

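The blue box is upright and central on its stand at (429,180). The white jar is below the gripper at (256,185). The green look-alikes haven't moved.

Call:
move_arm:
  commands:
    - [[0,0,0],[-0.1,-0.15,-4.5],-1]
    - [[0,0,0],[-0.1,-0.15,-9],-1]
    - [[0,0,0],[-0.1,-0.15,-11.5],-1]
    - [[0,0,0],[-0.1,-0.15,-13],-1]
    - [[0,0,0],[-0.1,-0.15,-13.5],-1]
    - [[0,0,0],[-0.1,-0.15,-13.5],-0.6]
    - [[0,0,0],[-0.1,-0.15,-13.5],-0.3]
    - [[0,0,0],[-0.1,-0.15,-13.5],0]
    - [[0,0,0],[-0.1,-0.15,-13.5],0.3]
    - [[0,0,0],[-0.1,-0.15,-13.5],1]
    - [[0,0,0],[-0.1,-0.15,-13.5],1]
    - [[0,0,0],[-0.1,-0.15,-13.5],1]
    - [[0,0,0],[-0.1,-0.15,-13.5],1]
  grip_force: 35

```text
clock: 25.9
tool_pos: [0.4619, 0.1646, 0.0667]
ee_rot: [-0.007, 3.139, 0.001]
contact_force: [-0.0, 0.1, 6.8]
gripper_width: 0.0451
```

Call:
move_arm:
  commands:
    - [[0,0,0],[0,0,0.5],1]
    - [[0,0,0],[0,0,1.5],1]
    - [[0,0,0],[0,0,3.5],1]
    - [[0,0,0],[0,0,6],1]
    - [[0,0,0],[1,-1,7],1]
    - [[0,0,0],[3,-3,7],1]
    - [[0,0,0],[6,-6,7],1]
    - [[0,0,0],[9,-9,7],1]
    - [[0,0,0],[12,-12,7],1]
    - [[0,0,0],[15,-14.5,7],1]
    - [[0,0,0],[16.4,-15.6,7],1]
    - [[0,0,0],[16.7,-15.9,7],1]
    - [[0,0,0],[16.7,-15.9,7],1]

```text
clock: 27.2
tool_pos: [0.6272, 0.0046, 0.1348]
ee_rot: [0.006, -3.14, -0.0]
contact_force: [0.2, -0.8, -1.6]
gripper_width: 0.0452
```

```bash
python3 w.py w8 white_jar:.117 white_stand:0 turquoise_jar:.015; python3 - <<'E'
from h import *
im=vision.get_image('side');c=cam('side')
d=nets.outline_of('side','green_box')
for x in d: print(x['confidence'],x['uv'],fit(c,x['region'],back(c,x['uv'],.023)[0,:2],0,.046,.033))
E
```

```text
[0.6272 0.0046 0.1348] [ 0.006 -3.14  -0.   ] 27.2 [ 0.2 -0.8 -1.6]
white_jar 0.75 [257. 275.] 12391 [0.6255 0.0033] err 0.138
white_stand 0.67 [257. 178.] 9610 [0.6281 0.0043] err 0.02
white_stand 0.64 [ 42. 222.] 4938 [ 0.6465 -0.1973] err 0.588
turquoise_jar 0.69 [ 39. 223.] 4990 [ 0.6413 -0.1532] err 0.069
0.87 [222.3, 185.0] (array([0.45825833, 0.16207914]), np.float64(0.09418553858995438))
0.59 [185.9, 194.4] (array([0.3616664 , 0.18090848]), np.float64(0.12744057178497314))
0.58 [153.5, 185.6] (array([0.30443502, 0.27116595]), np.float64(0.19316036999225616))
```

View pics/w8.png

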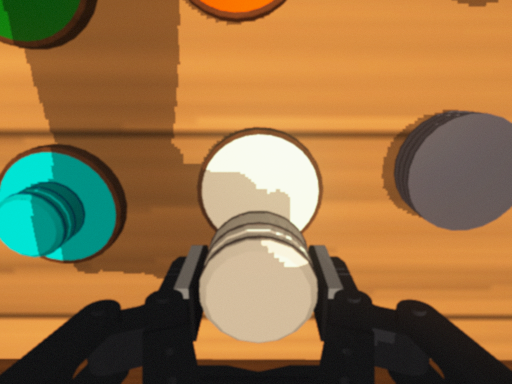

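The white jar is held upright at pixel (257,278), in front of its stand at (260,185). The turquoise jar looks centred on its own stand at left. Lowering the white jar.

Call:
move_arm:
  commands:
    - [[0,0,0],[0.3,0.05,-2],1]
    - [[0,0,0],[0.3,0.05,-5],1]
    - [[0,0,0],[0.3,0.05,-7.5],1]
    - [[0,0,0],[0.3,0.05,-9],1]
    - [[0,0,0],[0.3,0.05,-9.4],1]
    - [[0,0,0],[0.3,0.05,-9.6],1]
    - [[0,0,0],[0.3,0.05,-9.75],1]
    - [[0,0,0],[0.3,0.05,-9.75],1]
    - [[0,0,0],[0.3,0.05,-9.75],1]

```text
clock: 28.4
tool_pos: [0.6313, 0.0057, 0.0389]
ee_rot: [-0.007, 3.14, -0.0]
contact_force: [0.5, 0.2, 0.3]
gripper_width: 0.0453
```

Call:
move_arm:
  commands:
    - [[0,0,0],[0,0,-0.05],1]
    - [[0,0,0],[0,0,-0.1],1]
    - [[0,0,0],[0,0,-0.1],1]

```text
clock: 28.7
tool_pos: [0.6305, 0.0057, 0.0369]
ee_rot: [-0.007, 3.141, -0.0]
contact_force: [-0.2, -1.0, -1.2]
gripper_width: 0.0452
```

Call:
move_arm:
  commands:
    - [[0,0,0],[0,0,-0.05],1]
    - [[0,0,0],[0,0,-0.1],1]
    - [[0,0,0],[0,0,-0.1],1]

```text
clock: 29.0
tool_pos: [0.6304, 0.0058, 0.0358]
ee_rot: [0.007, -3.141, -0.0]
contact_force: [0.0, 0.2, -0.2]
gripper_width: 0.0451
```

Call:
move_arm:
  commands:
    - [[0,0,0],[0,0,-0.05],1]
    - [[0,0,0],[0,0,-0.08],1]
    - [[0,0,0],[0,0,-0.08],1]

```text
clock: 29.3
tool_pos: [0.6305, 0.0057, 0.0358]
ee_rot: [-0.007, 3.141, -0.0]
contact_force: [-2.3, -0.3, 4.4]
gripper_width: 0.0449
```

Call:
move_arm:
  commands:
    - [[0,0,0],[0,0,0],0.0]
    - [[0,0,0],[0,0,0],-0.3]
    - [[0,0,0],[0,0,0],-0.6]
    - [[0,0,0],[0,0,0],-1]
    - [[0,0,0],[0,0,0.5],-1]
    - [[0,0,0],[0,0,2.5],-1]
    - [[0,0,0],[0,0,6],-1]
    - [[0,0,0],[0,0,10],-1]
    - [[0,0,0],[-2,2,14.4],-1]
    - [[0,0,0],[-5,5,14.4],-1]
    - [[0,0,0],[-8,8,14.4],-1]
    - [[0,0,0],[-11,11,14.4],-1]
    - [[0,0,0],[-14,14,14.4],-1]
    - [[0,0,0],[-17.1,15.8,14.4],-1]
    - [[0,0,0],[-17.1,15.8,14.4],-1]
    - [[0,0,0],[-17.1,15.8,14.4],-1]

```text
clock: 30.9
tool_pos: [0.4593, 0.1641, 0.1794]
ee_rot: [-0.01, 3.14, -0.0]
contact_force: [1.0, -0.5, 0.3]
gripper_width: 0.0852
```

```bash
python3 w.py w9 green_box:0
```

```text
[0.4593 0.1641 0.1794] [-0.01  3.14 -0.  ] 30.9 [ 1.  -0.5  0.3]
green_box 0.81 [277.  56.] 7019 [0.3635 0.1751] err 0.044
green_box 0.64 [388.  11.] 2001 [0.3055 0.2659] err 0.029
```

View pics/w9.png

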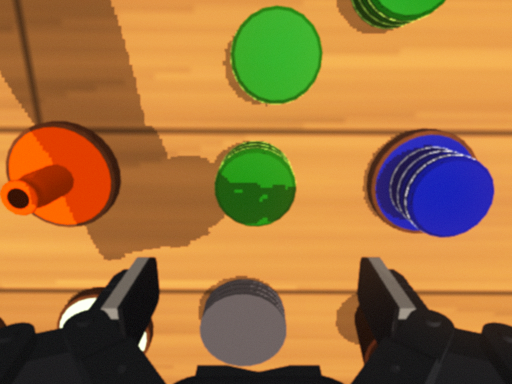

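```bash
sed -i 's/\[:2\]/[:4]/' w.py; python3 w.py w9b green_box:0
```

```text
[0.4607 0.1635 0.1795] [-0.007  3.14   0.   ] 31.0 [-0.2  0.7 -0.4]
green_box 0.83 [392.  11.] 1723 [0.3052 0.2661] err 0.033
green_box 0.8 [254. 184.] 5517 [0.4611 0.1602] err 0.042
green_box 0.58 [276.  53.] 7316 [0.3633 0.175 ] err 0.018
```

Call:
move_arm:
  commands:
    - [[0,0,0],[0,-0.2,-4.5],-1]
    - [[0,0,0],[0,-0.2,-9],-1]
    - [[0,0,0],[0,-0.2,-12.5],-1]
    - [[0,0,0],[0,-0.2,-14.5],-1]
    - [[0,0,0],[0,-0.2,-15.6],-1]
    - [[0,0,0],[0,-0.2,-15.9],-1]
    - [[0,0,0],[0,-0.2,-15.9],-0.8]
    - [[0,0,0],[0,-0.2,-15.9],-0.6]
    - [[0,0,0],[0,-0.2,-15.9],-0.4]
    - [[0,0,0],[0,-0.2,-15.9],1]
    - [[0,0,0],[0,-0.2,-15.9],1]
    - [[0,0,0],[0,-0.2,-15.9],1]
    - [[0,0,0],[0,-0.2,-15.9],1]
  grip_force: 50

```text
clock: 32.4
tool_pos: [0.4613, 0.162, 0.0217]
ee_rot: [-0.007, 3.138, 0.0]
contact_force: [-0.2, -1.4, 6.4]
gripper_width: 0.0648
```

Call:
move_arm:
  commands:
    - [[0,0,0],[0,0,0.5],1]
    - [[0,0,0],[0,0,2],1]
    - [[0,0,0],[0,0,4.5],1]
    - [[0,0,0],[0,0,8],1]
    - [[0,0,0],[0,0,11.5],1]
    - [[0,0,0],[0,-1,13],1]
    - [[0,0,0],[0,-4,13],1]
    - [[0,0,0],[0.2,-8,13],1]
    - [[0,0,0],[0.4,-12,13],1]
    - [[0,0,0],[0.8,-16,13],1]
    - [[0,0,0],[1.2,-20,13],1]
    - [[0,0,0],[1.5,-24,13],1]
    - [[0,0,0],[1.7,-28,13],1]
    - [[0,0,0],[1.7,-30.3,13],1]
    - [[0,0,0],[1.7,-31.1,13],1]
    - [[0,0,0],[1.7,-31.3,13],1]
    - [[0,0,0],[1.7,-31.3,13],1]

```text
clock: 34.1
tool_pos: [0.4759, -0.1504, 0.1497]
ee_rot: [0.008, -3.141, -0.002]
contact_force: [0.3, -0.5, -1.4]
gripper_width: 0.0653
```

```bash
python3 w.py w10 orange_stand:0; python3 - <<'E'
from h import *
c=cam('wrist')
for d in nets.outline_of('wrist','green_stand')[:2]:
    reg=d['region']; tp=get_obs()['tool_pos']
    occ=[(tp[0],tp[1],.129,.177,.035)]; ok=cylmask(c,*occ[0])<.01
    p,e=fit(c,reg&ok&(np.arange(384)[:,None]<250),np.array([.478,-.151]),0,.015,.048,occ); print(d['confidence'],d['uv'],p,e)
E
```

```text
[ 0.4759 -0.1504  0.1497] [ 8.000e-03 -3.141e+00 -2.000e-03] 34.1 [ 0.3 -0.5 -1.4]
orange_stand 0.81 [423. 154.] 9320 [ 0.461  -0.0114] err 0.31
0.95 [257.7, 167.8] [ 0.47940635 -0.15044069] 0.017178362235426903
```

View pics/w10.png

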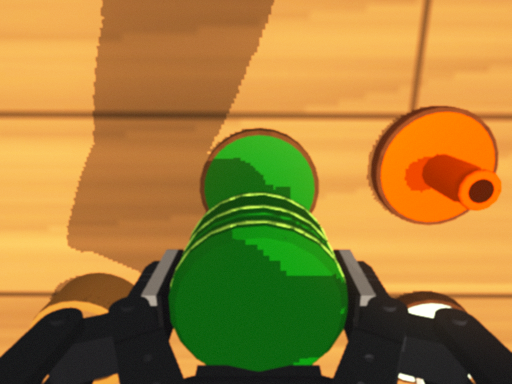

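The green box is held level, and its stand is centred at pixel (260,185). Lowering it.

Call:
move_arm:
  commands:
    - [[0,0,0],[0.2,0,-2],1]
    - [[0,0,0],[0.2,0,-5],1]
    - [[0,0,0],[0.2,0,-8],1]
    - [[0,0,0],[0.2,0,-10],1]
    - [[0,0,0],[0.2,0,-10.7],1]
    - [[0,0,0],[0.2,0,-11],1]
    - [[0,0,0],[0.2,0,-11.2],1]
    - [[0,0,0],[0.2,0,-11.25],1]
    - [[0,0,0],[0.2,0,-11.3],1]
    - [[0,0,0],[0.2,0,-11.3],1]

```text
clock: 35.25
tool_pos: [0.4791, -0.1515, 0.0378]
ee_rot: [-0.007, 3.14, -0.001]
contact_force: [0.0, -0.4, -2.0]
gripper_width: 0.0646
```

Call:
move_arm:
  commands:
    - [[0,0,0],[0,0,-0.05],1]
    - [[0,0,0],[0,0,-0.07],1]
    - [[0,0,0],[0,0,-0.07],1]

```text
clock: 35.55
tool_pos: [0.4787, -0.1514, 0.0367]
ee_rot: [-0.007, 3.141, -0.0]
contact_force: [-1.8, -0.2, 1.4]
gripper_width: 0.0652
```

Call:
move_arm:
  commands:
    - [[0,0,0],[0,0,-0.05],1]
    - [[0,0,0],[0,0,-0.05],1]
    - [[0,0,0],[0,0,-0.05],0.4]
    - [[0,0,0],[0,0,-0.05],-0.8]
    - [[0,0,0],[0,0,-0.05],-1]
    - [[0,0,0],[0,0,-0.05],-1]
    - [[0,0,0],[0,0,0.5],-1]
    - [[0,0,0],[0,0,2],-1]
    - [[0,0,0],[0,0,5],-1]
    - [[0,0,0],[0,0,9],-1]
    - [[0,0,0],[0,0,13],-1]
    - [[0,0,0],[-5,0,17],-1]
    - [[0,0,0],[-8,0,20],-1]
    - [[0,0,0],[-8,0,22],-1]
    - [[0,0,0],[-8,0,22],-1]
    - [[0,0,0],[-8,0,22],-1]

```text
clock: 37.15
tool_pos: [0.3988, -0.1515, 0.257]
ee_rot: [-0.007, 3.14, -0.002]
contact_force: [0.1, 0.2, 0.4]
gripper_width: 0.0854
```

```bash
python3 - <<'E'
from h import *
print(get_obs()['tool_pos'],get_obs()['clock'])
ims=[]
for n in ['scene','side','wrist']:
    c=cam(n); im=vision.get_image(n); ims.append(im)
    for l,(r,h) in DIM.items():
        best=[]
        for q in (l,l.split('_')[0]+'_stand'):
            z0=0 if 'stand' in q else .015; z1=.015 if 'stand' in q else .015+h/1e3; rr=.048 if 'stand' in q else r/1e3
            T={'blue':(.464,.3105),'green':(.478,-.151),'turquoise':(.640,-.149),'white':(.628,.0055),'orange':(.46,-.009)}[l.split('_')[0]]
            t=proj(c,[*T,.03])[0]
            for d in nets.outline_of(n,q):
                if np.hypot(*(np.array(d['uv'])-t))<35:
                    occ=[] if 'stand' not in q else [(T[0],T[1],.015,.015+h/1e3,r/1e3+.004)]
                    p,e=fit(c,d['region'],np.array(T),z0,z1,rr,occ); best.append((q,np.round(p,4).tolist(),round(float(e),2))); break
        print(n,best)
cv2.imwrite('pics/fin.png',np.hstack(ims[:2])[:,:,::-1][60:330]); 
cv2.imwrite('pics/fin.png',cv2.resize(cv2.imread('pics/fin.png'),None,fx=.78,fy=.78,interpolation=cv2.INTER_AREA))
E
```

```text
[ 0.39884305 -0.15150444  0.25697462] 37.15
scene [('blue_box', [0.4626, 0.3092], 0.08), ('blue_stand', [0.4626, 0.3109], 0.09)]
scene [('green_box', [0.477, -0.1522], 0.13), ('green_stand', [0.4778, -0.15], 0.07)]
scene [('turquoise_jar', [0.6384, -0.1493], 0.23), ('turquoise_stand', [0.6388, -0.1488], 0.04)]
scene [('white_jar', [0.6285, 0.0042], 0.15), ('white_stand', [0.6248, 0.0067], 0.09)]
scene [('orange_vase', [0.4625, -0.0115], 0.13), ('orange_stand', [0.46, -0.0106], 0.06)]
side [('blue_box', [0.4623, 0.3133], 0.14)]
side [('green_box', [0.4775, -0.1502], 0.06), ('green_stand', [0.4788, -0.1456], 0.06)]
side [('turquoise_jar', [0.6378, -0.1474], 0.17), ('turquoise_stand', [0.6406, -0.1463], 0.09)]
side [('white_jar', [0.6296, 0.0085], 0.63), ('white_stand', [0.6274, 0.0065], 0.33)]
side [('orange_vase', [0.4608, -0.0053], 0.15)]
wrist []
wrist [('green_box', [0.4787, -0.1529], 0.06), ('green_stand', [0.4799, -0.1511], 0.03)]
wrist [('turquoise_jar', [0.6371, -0.1514], 0.24)]
wrist [('white_jar', [0.6408, -0.0136], 5.56), ('white_stand', [0.6471, 0.0004], 0.91)]
wrist [('orange_vase', [0.4616, -0.0124], 0.14), ('orange_stand', [0.462, -0.0111], 0.03)]
```

View pics/fin.png

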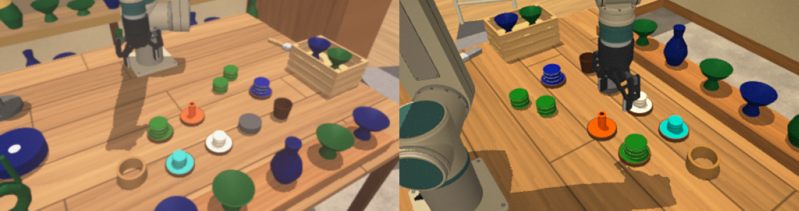

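All five pieces stand upright on their own stands. Clear fits put them within about 2 to 4 mm of centre, and the gripper is touching nothing. Handing in.

```bash
python3 -c "
from rig import robot; print(robot.close_job())"
```

```text
the job is handed in; nothing more can be done
None
```

All five pieces are on the stands of their own colour, and the job was handed in at about 38 s of the 128 s allowed. I moved the vase, turquoise jar, blue box, white jar and then the green box. The green box was the one under the white jar, farthest from the base. Each was lowered until light contact (about 1.5–7 N measured) and then released.

- **Last pictures:** the scene and side views show all five upright on the right stands, with the gripper clear. The green look-alikes were not moved.
- **Centring:** where both piece and stand fitted well, they agreed to about 2–3 mm. Scene fits put the white jar about 4 mm off centre. Side fits put the green box about 5 mm off, but the scene and wrist cameras both put it at about 2 mm.
- **Checks that failed:**
  - The white jar's side and wrist fits were poor because the gripper partly hid it. It rests on the scene fit (error 0.15) and the picture.
  - The wrist camera did not find the blue box in the last check. A wrist view just after placing it had fitted it about 2 mm from the stand's centre.
  - The side camera did not find the blue or orange stand.

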